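# Set up the next scribe line on a dividing fixture

## Robot

A 6-joint arm with a two-finger parallel gripper is mounted at the origin on a cart in front of the work surface, level with it; the furniture and walls round the work are solid. World frame = base frame: x ahead of the robot, y to its left, z up, the work surface at z = 0. Lengths are in m, angles in degrees, forces in N, time in s.
With the tool pointing down it reaches from about 0.35 to 0.875 m from the base axis. Payload 4.2 kg.
Tool frame: the origin (TCP) lies between the finger pads, 19 mm behind the fingertips; this is the grasp point; z points along the fingers, y is the line along which they close (so a half turn about z gives the same grasp; the last joint's range is limited). The gripper opens to 87 mm and grips with 3 to 60 N. Pads are 19 mm wide; open, the fingers measure 117 mm over their backs; the gripper's body (75 mm by 190 mm) begins 51 mm behind the grasp point.
Start: joints at [83.285, 22.042, 0.453, 0, -68.411, -14.817], TCP at [0.229, 0.581, 0.241] pointing down, gripper open.
Joint ranges: [-179.83, 179.83], [-69.29, 118.12], [-61.27, 80.66], [-181.25, 117.63], [-171.15, -9.14], [-177.46, 177.46]. Speed limits (degrees/s): [159.86, 159.86, 180, 180, 180, 180].

## Interface

Orientations are given as a 3x3 rotation matrix whose columns are the frame's x, y, z axes.
In Python, from station import * gives the robot as it stands. The module is installed in compiled form; this text tells all that it offers.
- The arm moves only by the tool servo_tool, never from a script. Its argument "deltas" is a list of rows, each an object of numbers: "tx", "ty", "tz": the shift along the tool's x, y, z in mm; "ax", "ay", "az": the turn, a rotation vector about the tool's x, y, z in rad; "claw": the finger opening in mm, from 0 to 87. In form: [{"tx": .., "ty": .., "tz": .., "ax": .., "ay": .., "az": .., "claw": ..}, ...]. A call has 1 to 12 rows; each row is the pose to reach, as a shift and turn from the pose commanded when the call began, along the tool's axes at that moment; what a row does not reach only later rows make up. A row lasts 1/12 s, in which the tool goes at most 41.7 mm and 7.16 degrees, less where a joint would pass 70% of its speed; a pose out of reach is approached as far as the arm can. A call with a gripper value outside its range is refused whole. The fingers move at their own pace and stop on an object; the grip force is fixed at half the most. Time passes only in rows, so rows that repeat a pose let the fingers close. It gives the time, the measured TCP pose, the force, the opening and the grip force at its end, in the units of the state.
- sense(): the state, without advancing time (a new reading comes with each control period).
- capture(name): name is "scene" or "side" or "wrist"; returns the picture (400x640x3 uint8, blue, green, red); there is no depth.
- calibration(name): a dict with "fx", "fy", "cx", "cy" (pixels), "cam_to_world" (4x4, takes a point from camera to world coordinates); the wrist camera has in their place "hand_eye" (4x4, takes a point from camera to tool coordinates, whose origin is the TCP and whose axes are the flange's). Camera axes: x right, y down, z forward; pixel columns grow to the right and rows downward; lengths in m; the calibration is good to about 2 mm. A picture is of the moment at which its call begins: read the wrist's pose just before it. calibration takes no time and is no camera call.
- finish_job(): hands the job in; it is judged then, once.
Trained networks look in the newest picture that a camera, given by its name, has taken for a name from the list of things; names that differ only in an ending like _2 or _b are one class to them, and where a whole thing is asked for, a point or a joint stands for the part that bears it (a point fixed in the world has none). Each returns a list of dicts, best first, with "confidence" (0 to 1); they miss things now and then, are a little off and sometimes report something else, mostly with a low value. They report only what shows in the picture. A call takes as long as a camera call. They do not tell look-alikes from the thing itself.
- recognise(label, camera): "xyz" ([x, y, z] in m, in the coordinates of the camera as it stood for that picture, good to about 4 mm: the middle of the surface that is visible of it).
- trace(label, camera): "mask" (400x640 bool, what is visible of it).
The state is a dict: "time_s": time; "joints": joint angles; "joint_velocities": joint speeds; "effort": joint torques, N m; "tcp_pos": TCP position; "ee_rot": TCP orientation; "wrist_force": force on the tool from outside, world axes, zero at the start; "moment": the same for the moment, N m; "gripper_width": opening from 0.0 (shut) to 1.0 (fully open); "gripper_force": force on a finger pad.
Only numpy, scipy, OpenCV 4.12 (cv2) and the standard library are available. Lean on these libraries where they do the work, as an engineer would, in place of code of your own. Each camera call takes 0.05 s, during which the arm holds its last target. There are 200 camera calls.

## Task

To set up the next scribe line, lay the loose steel straightedge flat on the dividing fixture's rest, flush against both fence pads and with its end reaching about a centimetre over the brass blank, and let go of it. Then grip the black bar knob and turn it clockwise, as seen from above, exactly three clicks, counting them by feel and never running past the third. Finish while still holding the knob in that third click, so that the plate cannot slip under the scriber, with the straightedge still flush and the things lying around the fixture left alone.

Things in the scene. Friction and masses are not known exactly. Their poses are not given: they have to be found in the camera images.
- fixture: Dividing fixture screwed to the bench: grey base (116 x 112 x 10 mm) with a round scalloped index plate (radius 41 mm), a rest with fence on its +y side, a spring-plunger block (30 mm high, out to x = 58 mm) on its +x side. Origin: on the plate's spindle axis at bench level; z up, +y from the spindle along the rest.
- fence (a point): Middle of the fence's foot line on the rest's top (27.5 mm over the bench), at fixture x 0, y 95 mm; axes as the fixture's. Flat steel rest: here x -37 to 13, y -47 to 47 mm. Two fence pads, 5.5 mm high, y -47 to -25 and 25 to 47 mm, faces in the plane x = 0 looking to -x; fingers fit in the gap. A straightedge well laid has its centre at x -12, y 0, z 0, long side along y.
- blank (a point): Centre of the brass disc blank's top, on the spindle axis, 25 mm over the bench, 2.5 mm below the rest's top; turns with the plate. Blank radius 32 mm; a clamp washer (radius 13 mm) and spindle stand in its middle. With the straightedge's centre at the fence's middle its end reaches 12 mm over the blank.
- straightedge: Loose ground steel straightedge, a plain bar 150 mm long (its own x), 24 mm wide (y) and 8 mm thick (z), about 0.2 kg, lying flat on the bench. Origin: centre of its underside. Both ends and both edges are alike.
- knob_grip (a point): Point on the spindle axis in the black bar knob on top of the index plate, which turns with it: 61 mm over the bench, a good TCP height to grip the bar across its thickness from above. Bar: 14 mm thick (point's y), 52 mm long (x), from 43 to 70 mm over the bench; at angle 0 it lies across the fixture, along its x. Fingertips above 38 mm clear the laid straightedge (top 35.5 mm).
- index_plate (a joint): Angle of index plate and knob, rad, growing clockwise seen from above; starts in the click at 0. A spring ball drops between the 18 rim lobes: a click each 0.349 rad (20 degrees), the third at 1.047. Leaving a click takes 0.15 to 0.4 N m (grip hard, 30 N or more, or the bar twists in the pads); past half way it pulls on toward the next click with up to 0.25 N m. No end stops.
- scriber_pick: Bystander: thin steel pick with a blue grip, 122 mm long, on the bench beyond the fixture; leave alone.
- calliper: Bystander: slide calliper, 200 mm long, flat on the bench between the robot and the fixture; leave alone.
- screw_tin: Bystander: small round lidded tin, 58 mm across, 24 mm high, beyond the fixture; leave alone.
- bench_block: Bystander: square steel bench block, 64 x 64 x 18 mm, beyond the fixture; leave alone.
- lever_press: Small lever press standing on the table to the left, fixed, about 115 x 166 mm and 228 mm tall; not part of the job: keep the arm and gripper clear of it. Origin: middle of its foot.
Things that resemble listed ones, but are neither listed nor needed, are in the scene too. Of the things that look like the straightedge, take the one that is nearest to the robot's base at the start.

How it is judged (in metres and radians):
On the way:
1. the straightedge lies flat on the rest, flush against the fence, reaching over the blank, let go, with the plate still in its first click (x of straightedge in the frame of fence between -0.0145 and -0.0105 m and y of straightedge in the frame of fence between -0.009 and 0.009 m and z of straightedge in the frame of fence between -0.002 and 0.002 m and angle between straightedge's own z axis and vertical below 0.05 rad and angle between the x axis of straightedge and the y axis of fence, either way round below 0.035 rad and contact force between the fingers and straightedge below 0.05 N and value of joint index_plate between -0.12 and 0.12 rad), for 0.2 s.
At the end, for the whole second after the job is handed in: Fingers grip the knob (over 3 N, TCP within 30 mm of the grip point), plate at rest in its third click (1.047 +- 0.07 rad); straightedge untouched, flat on the rest (2 mm, 0.05 rad), edge within 2.5 mm of the fence, parallel within 0.035 rad, its centre within 9 mm of the fence's middle (x of straightedge in the frame of fence between -0.0145 and -0.0105 m and y of straightedge in the frame of fence between -0.009 and 0.009 m and z of straightedge in the frame of fence between -0.002 and 0.002 m and angle between straightedge's own z axis and vertical below 0.05 rad and angle between the x axis of straightedge and the y axis of fence, either way round below 0.035 rad and contact force between the fingers and straightedge below 0.05 N and value of joint index_plate between 0.977 and 1.117 rad and velocity of joint index_plate between -0.05 and 0.05 rad/s and contact force between the fingers and index_plate above 3 N and distance between the grasp point and knob_grip below 0.03 m); the arm keeps its last pose, push and grip.
It fails at once if the index plate is run past the third click (value of joint index_plate above 1.2 rad).
It fails at once if the plate is turned back by a click (value of joint index_plate below -0.2 rad).
It fails at once if a bystander is knocked away (distance of any of scriber_pick, calliper, screw_tin, bench_block from where it was at the start of the episode above 0.015 m).
It also fails if it takes over 70 s, if anything falls off the work surface, if the arm or the gripper's body presses on something with over 40 N, if the wrist force passes 120 N, or if a joint passes its speed limit or range.

## Working session

There is one attempt and no reset: what is moved stays moved. The work goes in short steps, Python scripts to look and compute and a tool call to move; the robot and the scene stay as the last step left them, time stands still between calls to the robot, and variables do not carry over. Pictures are saved under pics/ and viewed, at most 10 in all, crops included, and the job is handed in when it is done.

Besides the shell and the picture viewer there is one more tool, called after "Request:" in YAML: its name, and indented under it one key for each argument. servo_tool: Moves the arm, as the interface text tells. Its arguments: {"type":"object","properties":{"deltas":{"type":"array","items":{"type":"object","properties":{"tx":{"type":"number"},"ty":{"type":"number"},"tz":{"type":"number"},"ax":{"type":"number"},"ay":{"type":"number"},"az":{"type":"number"},"claw":{"type":"number"}}}}},"required":["deltas"]}

```bash
mkdir -p pics; cat > h.py <<'E'
from station import *
import numpy as np, cv2
def T(name):
    c=calibration(name)
    K=np.array([[c["fx"],0,c["cx"]],[0,c["fy"],c["cy"]],[0,0,1.]])
    if "cam_to_world" in c: M=np.array(c["cam_to_world"])
    else:
        s=sense(); W=np.eye(4); W[:3,:3]=s["ee_rot"]; W[:3,3]=s["tcp_pos"]; M=W@np.array(c["hand_eye"])
    return K,M
def ray(K,M,uv):
    d=M[:3,:3]@np.linalg.solve(K,[uv[0],uv[1],1.]); return M[:3,3],d
def onplane(K,M,uv,z):
    o,d=ray(K,M,uv); return o+d*(z-o[2])/d[2]
def proj(K,M,p):
    q=K@(M[:3,:3].T@(np.asarray(p)-M[:3,3])); return q[:2]/q[2]
E
python3 - <<'E'
from h import *
s=sense();print({k:np.round(v,3).tolist() for k,v in s.items()})
for n in("scene","side","wrist"):
    K,M=T(n);im=capture(n);cv2.imwrite(f"pics/{n}0.png",im);print(n,np.round(M,3).tolist(),K[0,0])
    for l in("straightedge","fixture","index_plate","calliper","scriber_pick","screw_tin","bench_block","lever_press"):
        for r in recognise(l,n)[:4]:
            w=M@np.r_[r["xyz"],1];print(l,round(r["confidence"],2),np.round(w[:3],3),np.round(proj(K,M,w[:3])))
E
```

```text
{'time_s': 0.0, 'joints': [83.285, 22.089, 0.379, -0.031, -68.413, -14.816], 'joint_velocities': [-0.008, -0.005, 0.061, 0.036, 0.035, 0.063], 'effort': [0.0, -39.066, 18.741, 4.22, 0.011, -0.0], 'tcp_pos': [0.229, 0.581, 0.24], 'ee_rot': [[0.93, -0.367, -0.001], [-0.367, -0.93, -0.002], [0.0, 0.002, -1.0]], 'wrist_force': [-0.569, -0.136, -0.613], 'moment': [0.013, -0.039, 0.051], 'gripper_force': 0.0, 'gripper_width': 0.998}
scene [[0.376, 0.519, -0.768, 1.658], [0.926, -0.19, 0.325, -0.365], [0.023, -0.833, -0.552, 0.896], [0.0, 0.0, 0.0, 1.0]] 451.12074556853815
straightedge 0.72 [0.508 0.11  0.009] [317. 216.]
fixture 0.74 [ 0.565 -0.176  0.024] [237. 241.]
index_plate 0.92 [ 0.575 -0.202  0.025] [230. 245.]
calliper 0.62 [ 0.394 -0.092  0.006] [250. 211.]
scriber_pick 0.65 [ 0.652 -0.028  0.007] [293. 252.]
screw_tin 0.52 [0.693 0.078 0.026] [330. 247.]
bench_block 0.76 [ 0.679 -0.263  0.021] [216. 273.]
side [[0.109, 0.698, -0.708, 1.59], [0.994, -0.082, 0.072, -0.006], [-0.007, -0.712, -0.702, 1.091], [0.0, 0.0, 0.0, 1.0]] 469.36542108200285
straightedge 0.79 [0.51  0.109 0.008] [320. 196.]
straightedge 0.62 [0.366 0.49  0.008] [423. 159.]
fixture 0.59 [ 0.561 -0.173  0.021] [233. 212.]
index_plate 0.79 [ 0.569 -0.195  0.027] [225. 213.]
calliper 0.7 [ 0.393 -0.09   0.002] [259. 178.]
scriber_pick 0.5 [ 0.649 -0.03   0.007] [280. 232.]
screw_tin 0.64 [0.692 0.078 0.027] [317. 236.]
screw_tin 0.64 [ 0.558 -0.166  0.02 ] [235. 211.]
bench_block 0.69 [ 0.682 -0.261  0.017] [202. 245.]
bench_block 0.52 [ 0.573 -0.2    0.024] [223. 215.]
wrist [[-0.366, -0.899, -0.241, 0.295], [-0.93, 0.354, 0.095, 0.555], [-0.0, 0.26, -0.966, 0.384], [0.0, 0.0, 0.0, 1.0]] 324.49033926491774
straightedge 0.58 [0.349 0.517 0.002] [329.  46.]
```

```bash
python3 - <<'E'
import cv2
a=cv2.imread("pics/side0.png")
cv2.imwrite("pics/side0c.png",cv2.resize(a[110:310,120:500],None,fx=2.1,fy=2.1,interpolation=2))
E
```

```text
(no output)
```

View pics/side0c.png

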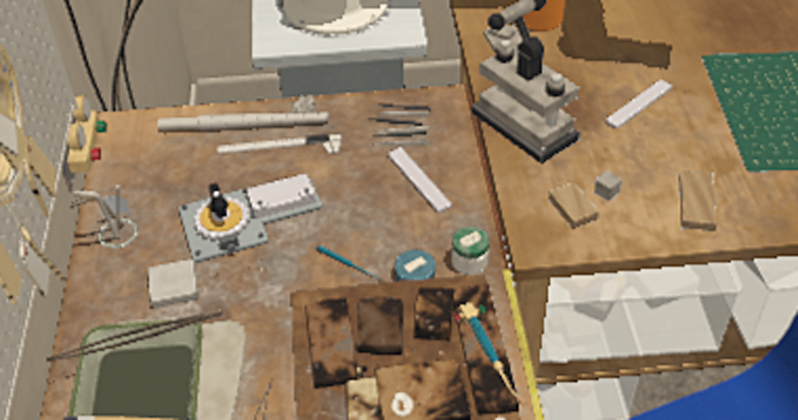

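The side picture shows two look-alikes, A at side px (320,196), about 0.52 m from the base, and B at side px (423,159), about 0.61 m from the base on the left bench. A is nearer, so A fits. The press is at about side px (370,155). I'll check this in an enlarged crop.

```bash
python3 - <<'E'
from h import *
K,M=T("side")
im=cv2.imread("pics/side0.png")
for p in [(345,165),(378,185),(396,170),(362,150)]: print("press foot?",onplane(K,M,p,0).round(3))
print("press top",onplane(K,M,(368,115),.22).round(3))
for n,l in(("side","straightedge"),("scene","straightedge")):
    K,M=T(n);capture(n)
    for r in trace(l,n)[:3]:
        m=r["mask"].astype(np.uint8);c,_=cv2.findContours(m,0,2);c=max(c,key=cv2.contourArea)
        w=np.array([onplane(K,M,p[0],.006)[:2] for p in c],np.float32)
        (cx,cy),sz,a=cv2.minAreaRect(w);print(n,round(r["confidence"],2),cx,cy,sz,a, np.hypot(cx,cy))
s=cv2.imread("pics/scene0.png")
a=cv2.resize(im[100:200,290:450],(800,500),interpolation=2)
cv2.imwrite("pics/c1.png",a)
E
```

```text
press foot? [0.357 0.214 0.   ]
press foot? [0.472 0.309 0.   ]
press foot? [0.404 0.386 0.   ]
press foot? [0.282 0.287 0.   ]
press top [0.376 0.277 0.22 ]
side 0.77 0.5019429326057434 0.1045699343085289 (0.15666525065898895, 0.029425956308841705) 25.811315536499023 0.512719785803263
side 0.68 0.36204496026039124 0.49636977910995483 (0.026095638051629066, 0.15238280594348907) 37.339683532714844 0.6143773358967709
scene 0.81 0.5006850361824036 0.10453561693429947 (0.15134701132774353, 0.033672358840703964) 23.873506546020508 0.5114813786100226
scene 0.62 0.36616280674934387 0.49430006742477417 (0.0273617971688509, 0.15832559764385223) 37.37285232543945 0.6151485655536341
```

View pics/c1.png

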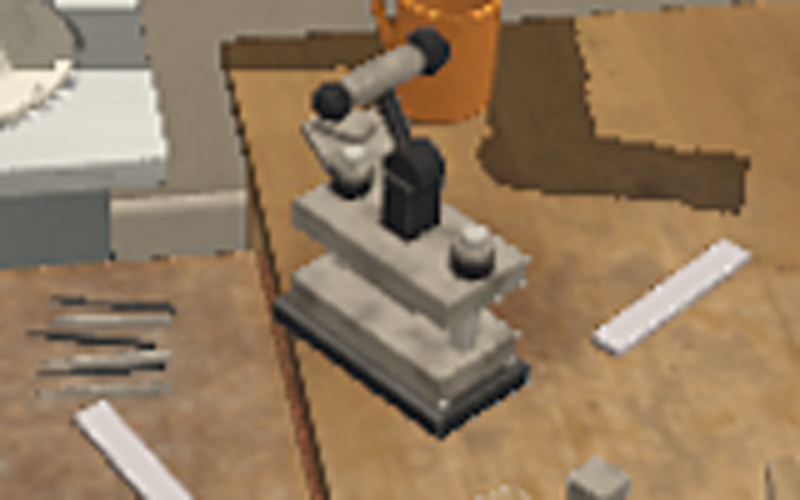

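Request:
servo_tool:
  deltas:
    - {"tz": -40}
    - {"tz": -80}
    - {"tz": -120}
    - {"tz": -150}
    - {"tx": 25,"ty": 25,"tz": -160,"az": 0.1}
    - {"tx": 50,"ty": 50,"tz": -160,"az": 0.2}
    - {"tx": 78,"ty": 78,"tz": -160,"az": 0.3}
    - {"tx": 106,"ty": 106,"tz": -160,"az": 0.4}
    - {"tx": 134,"ty": 134,"tz": -160,"az": 0.5}
    - {"tx": 162,"ty": 162,"tz": -160,"az": 0.6}
    - {"tx": 190,"ty": 190,"tz": -160,"az": 0.7}
    - {"tx": 218,"ty": 218,"tz": -160,"az": 0.8}

```text
schema error: expected keys tx, ty, tz, ax, ay, az, claw
```

Request:
servo_tool:
  deltas:
    - {"tx": 0,"ty": 0,"tz": -40,"ax": 0,"ay": 0,"az": 0,"claw": 87}
    - {"tx": 0,"ty": 0,"tz": -80,"ax": 0,"ay": 0,"az": 0,"claw": 87}
    - {"tx": 0,"ty": 0,"tz": -120,"ax": 0,"ay": 0,"az": 0,"claw": 87}
    - {"tx": 0,"ty": 0,"tz": -150,"ax": 0,"ay": 0,"az": 0,"claw": 87}
    - {"tx": 25,"ty": 25,"tz": -160,"ax": 0,"ay": 0,"az": 0.1,"claw": 87}
    - {"tx": 50,"ty": 50,"tz": -160,"ax": 0,"ay": 0,"az": 0.2,"claw": 87}
    - {"tx": 78,"ty": 78,"tz": -160,"ax": 0,"ay": 0,"az": 0.3,"claw": 87}
    - {"tx": 106,"ty": 106,"tz": -160,"ax": 0,"ay": 0,"az": 0.4,"claw": 87}
    - {"tx": 134,"ty": 134,"tz": -160,"ax": 0,"ay": 0,"az": 0.5,"claw": 87}
    - {"tx": 162,"ty": 162,"tz": -160,"ax": 0,"ay": 0,"az": 0.6,"claw": 87}
    - {"tx": 190,"ty": 190,"tz": -160,"ax": 0,"ay": 0,"az": 0.7,"claw": 87}
    - {"tx": 218,"ty": 218,"tz": -160,"ax": 0,"ay": 0,"az": 0.8,"claw": 87}

```text
time_s: 2.55
tcp_pos: [0.3523, 0.2966, 0.4016]
ee_rot: [[0.381, -0.925, 0.001], [-0.925, -0.381, 0.001], [-0.0, -0.001, -1.0]]
wrist_force: [1.2, 1.0, 0.1]
gripper_width: 0.998
gripper_force: 0.0
```

Request:
servo_tool:
  deltas:
    - {"tx": 40,"ty": 0,"tz": 0,"ax": 0,"ay": 0,"az": 0.1,"claw": 87}
    - {"tx": 80,"ty": -2,"tz": 0,"ax": 0,"ay": 0,"az": 0.2,"claw": 87}
    - {"tx": 120,"ty": -4,"tz": 0,"ax": 0,"ay": 0,"az": 0.3,"claw": 87}
    - {"tx": 160,"ty": -6,"tz": 0,"ax": 0,"ay": 0,"az": 0.39,"claw": 87}
    - {"tx": 200,"ty": -8,"tz": 0,"ax": 0,"ay": 0,"az": 0.39,"claw": 87}
    - {"tx": 238,"ty": -9,"tz": 10,"ax": 0,"ay": 0,"az": 0.39,"claw": 87}
    - {"tx": 276,"ty": -10,"tz": 25,"ax": 0,"ay": 0,"az": 0.39,"claw": 87}
    - {"tx": 314,"ty": -11,"tz": 40,"ax": 0,"ay": 0,"az": 0.39,"claw": 87}
    - {"tx": 350,"ty": -12,"tz": 58,"ax": 0,"ay": 0,"az": 0.39,"claw": 87}
    - {"tx": 384,"ty": -12,"tz": 78,"ax": 0,"ay": 0,"az": 0.39,"claw": 87}
    - {"tx": 413,"ty": -12,"tz": 100,"ax": 0,"ay": 0,"az": 0.39,"claw": 87}
    - {"tx": 413,"ty": -12,"tz": 100,"ax": 0,"ay": 0,"az": 0.39,"claw": 87}

```text
time_s: 3.55
tcp_pos: [0.521, -0.0815, 0.2959]
ee_rot: [[-0.001, -1.0, -0.01], [-1.0, 0.001, -0.0], [0.0, 0.01, -1.0]]
wrist_force: [-0.9, 0.5, -0.9]
gripper_width: 0.998
gripper_force: 0.0
```

```bash
python3 - <<'E'
from h import *
n="wrist";K,M=T(n);im=capture(n);cv2.imwrite("pics/w1.png",im);np.savez("w1.npz",K=K,M=M);print(np.round(M,3).tolist(),sense()["tcp_pos"])
for l,z in(("straightedge",.008),("fixture",.01),("calliper",.005),("index_plate",.02),("knob_grip",.06)):
    for r in recognise(l,n)[:3]:
        w=M@np.r_[r["xyz"],1];print(l,round(r["confidence"],2),np.round(w[:3],3),np.round(proj(K,M,w[:3])))
for r in trace("straightedge",n)[:3]:
        m=r["mask"].astype(np.uint8);c,_=cv2.findContours(m,0,2);c=max(c,key=cv2.contourArea)
        w=np.array([onplane(K,M,p[0],.008)[:2] for p in c],np.float32)
        print(round(r["confidence"],2),cv2.minAreaRect(w))
E
```

```text
[[-1.0, 0.003, -0.01, 0.522], [0.0, 0.966, 0.259, -0.152], [0.01, 0.259, -0.966, 0.439], [0.0, 0.0, 0.0, 1.0]] [ 0.52130862 -0.08016448  0.29810198]
straightedge 0.66 [0.529 0.117 0.01 ] [308. 294.]
fixture 0.37 [ 0.674 -0.253  0.017] [182.  18.]
calliper 0.92 [ 0.392 -0.097  0.003] [408. 150.]
index_plate 0.78 [ 0.558 -0.193  0.025] [282.  72.]
index_plate 0.33 [ 0.393 -0.1    0.001] [408. 147.]
knob_grip 0.92 [ 0.555 -0.195  0.02 ] [284.  71.]
0.71 ((0.5232429504394531, 0.11425384879112244), (0.10025505721569061, 0.026876771822571754), 25.276262283325195)
0.7 ((0.3932174742221832, -0.11271760612726212), (0.19515195488929749, 0.04255177825689316), 84.53093719482422)
```

View pics/w1.png

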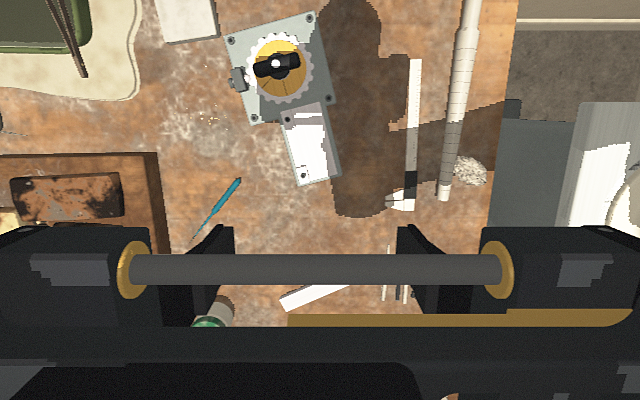

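The wrist picture shows the fixture with its spindle at px (278,66) and rest at px (312,143), so the fixture's yaw is about +20°. The calliper is at (410,130), the pick at (220,205), and straightedge A is partly hidden at (315,295). Next I'll take a second view of the fixture.

Request:
servo_tool:
  deltas:
    - {"tx": 0,"ty": -35,"tz": 20,"ax": 0,"ay": 0,"az": 0,"claw": 87}
    - {"tx": 0,"ty": -65,"tz": 40,"ax": 0,"ay": 0,"az": 0,"claw": 87}
    - {"tx": 0,"ty": -90,"tz": 60,"ax": 0,"ay": 0,"az": 0,"claw": 87}
    - {"tx": 0,"ty": -90,"tz": 60,"ax": 0,"ay": 0,"az": 0,"claw": 87}
    - {"tx": 0,"ty": -90,"tz": 60,"ax": 0,"ay": 0,"az": 0,"claw": 87}

```text
time_s: 4.32
tcp_pos: [0.6123, -0.0766, 0.2395]
ee_rot: [[0.006, -1.0, -0.003], [-1.0, -0.006, -0.0], [0.0, 0.003, -1.0]]
wrist_force: [0.1, -0.5, 0.0]
gripper_width: 1.001
gripper_force: 0.0
```

```bash
python3 - <<'E'
from h import *
n="wrist";K,M=T(n);im=capture(n);cv2.imwrite("pics/w2.png",im);np.savez("w2.npz",K=K,M=M);print(sense()["tcp_pos"])
w1=cv2.imread("pics/w1.png")
a=cv2.resize(w1[0:195,215:345],(400,600),interpolation=2)
p=proj(K,M,[.54,-.15,.02]);print(p)
u=int(np.clip(p[0]-75,0,490)); v=0
b=cv2.resize(im[0:225,u:u+150],(400,600),interpolation=2)
print(u);cv2.imwrite("pics/c2.png",np.hstack([a,b]))
E
```

```text
[ 0.61221269 -0.07682785  0.24136554]
[381.3397051  105.31523324]
306
```

View pics/c2.png

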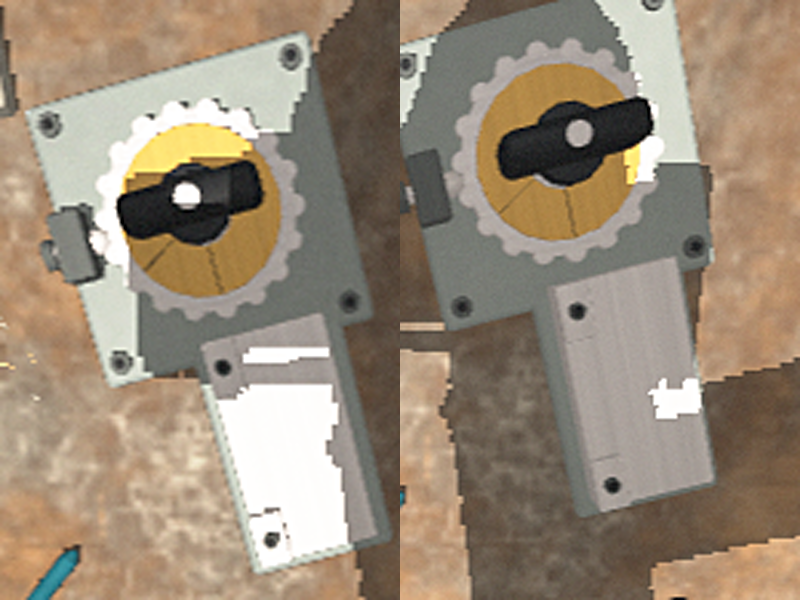

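```bash
cat > fit.py <<'E'
from h import *
from scipy.optimize import least_squares
V=[np.load("w1.npz"),np.load("w2.npz")]
L=lambda x,y:(215+x*130/400,y*195/600); R=lambda x,y:(306+(x-400)*150/400,y*225/600)
obs=[(0,L(305,33),(-58,-56,10)),(0,L(27,110),(58,-56,10)),(0,L(372,318),(-58,56,10)),(0,L(110,387),(58,56,10)),
(0,L(325,313),(-37,48,27.5)),(0,L(202,350),(13,48,27.5)),
(1,R(681,258),(-37,48,27.5)),(1,R(551,287),(13,48,27.5)),(1,R(715,482),(-37,142,27.5)),(1,R(590,512),(13,142,27.5)),
(1,R(445,330),(58,56,10)),(1,R(711,262),(-58,56,10)),
(0,L(200,212),(0,0,25)),(1,R(560,151),(0,0,25))]
def res(p,full=False):
    x,y,a,z=p; c,s=np.cos(a),np.sin(a); o=[]
    for v,uv,q in obs:
        q=np.array(q)/1000; w=[x+c*q[0]-s*q[1],y+s*q[0]+c*q[1],z+q[2]]
        o.append(proj(V[v]["K"],V[v]["M"],w)-uv)
    return np.array(o) if full else np.ravel(o)
if __name__=="__main__":
    r=least_squares(res,[.56,-.19,.35,0],loss="soft_l1");x,y,a,z=r.x
    print(r.x,np.degrees(a));print(res(r.x,1).round(1).tolist())
    F=lambda q:np.array([x+np.cos(a)*q[0]-np.sin(a)*q[1],y+np.sin(a)*q[0]+np.cos(a)*q[1],q[2]])
    print("fence",F((0,.095,.0275)),"SE",F((-.012,.095,.0275)))
    for v,f in((0,lambda p:((p[0]-215)*400/130,p[1]*600/195)),(1,lambda p:(400+(p[0]-306)*400/150,p[1]*600/225))):
        print([np.round(f(proj(V[v]["K"],V[v]["M"],F(q)))) .tolist() for q in((0,0,.07),(.026,0,.07),(-.026,0,.07),(0,.07,.033),(0,.12,.033))])
E
python3 fit.py
```

```text
[ 0.55958807 -0.19686083  0.24632747 -0.003658  ] 14.113524616999738
[[1.5, -1.1], [-0.6, -0.5], [0.9, 0.4], [-0.5, 0.5], [-0.8, -0.3], [-0.0, -2.1], [-2.4, -0.4], [0.1, 0.3], [-1.5, -0.2], [2.0, -1.3], [0.2, 1.0], [1.7, 1.2], [0.4, 0.2], [-0.6, 1.7]]
fence [ 0.53642289 -0.10472845  0.0275    ] SE [ 0.52478512 -0.10765458  0.0275    ]
[[188.0, 196.0], [116.0, 216.0], [261.0, 177.0], [246.0, 391.0], [278.0, 511.0]]
[[581.0, 134.0], [505.0, 154.0], [658.0, 114.0], [598.0, 336.0], [621.0, 456.0]]
```

Request:
servo_tool:
  deltas:
    - {"tx": -25,"ty": 5,"tz": 0,"ax": 0,"ay": 0,"az": 0.12,"claw": 87}
    - {"tx": -50,"ty": 10,"tz": 0,"ax": 0,"ay": 0,"az": 0.24,"claw": 87}
    - {"tx": -75,"ty": 15,"tz": 0,"ax": 0,"ay": 0,"az": 0.36,"claw": 87}
    - {"tx": -100,"ty": 20,"tz": 0,"ax": 0,"ay": 0,"az": 0.48,"claw": 87}
    - {"tx": -125,"ty": 26,"tz": 0,"ax": 0,"ay": 0,"az": 0.6,"claw": 87}
    - {"tx": -150,"ty": 32,"tz": 0,"ax": 0,"ay": 0,"az": 0.72,"claw": 87}
    - {"tx": -175,"ty": 38,"tz": 0,"ax": 0,"ay": 0,"az": 0.84,"claw": 87}
    - {"tx": -200,"ty": 44,"tz": 0,"ax": 0,"ay": 0,"az": 0.96,"claw": 87}
    - {"tx": -212,"ty": 47,"tz": 0,"ax": 0,"ay": 0,"az": 1.08,"claw": 87}
    - {"tx": -212,"ty": 47,"tz": 0,"ax": 0,"ay": 0,"az": 1.135,"claw": 87}
    - {"tx": -212,"ty": 47,"tz": 0,"ax": 0,"ay": 0,"az": 1.135,"claw": 87}
    - {"tx": -212,"ty": 47,"tz": 0,"ax": 0,"ay": 0,"az": 1.135,"claw": 87}

```text
time_s: 5.37
tcp_pos: [0.5637, 0.1345, 0.2433]
ee_rot: [[-0.903, -0.429, 0.003], [-0.429, 0.903, 0.001], [-0.003, -0.0, -1.0]]
wrist_force: [-1.0, -0.0, -0.6]
gripper_width: 0.998
gripper_force: 0.0
```

```bash
cat > se.py <<'E'
from h import *
import sys
n="wrist";K,M=T(n);im=capture(n);cv2.imwrite(f"pics/{sys.argv[1]}.png",im);s=sense();print(s["tcp_pos"],s["ee_rot"].round(3).tolist() if hasattr(s["ee_rot"],"round") else s["ee_rot"])
rs=trace("straightedge",n)
for r in rs[:3]:
    m=r["mask"].astype(np.uint8);c,_=cv2.findContours(m,0,2);c=max(c,key=cv2.contourArea)
    print("conf",r["confidence"],"px",m.sum(),cv2.minAreaRect(c))
    for z in(0,.004,.008):
        w=np.array([onplane(K,M,p[0],z)[:2] for p in c],np.float32)
        print(z,cv2.minAreaRect(w))
    # corners
    print(cv2.boxPoints(cv2.minAreaRect(c)).round(1).tolist())
for r in recognise("straightedge",n)[:2]: print(r["confidence"],(M@np.r_[r["xyz"],1])[:3])
E
python3 se.py w3
```

```text
[0.5638324  0.13416497 0.24290553] [[-0.904, -0.428, 0.002], [-0.428, 0.904, 0.001], [-0.003, -0.0, -1.0]]
conf 0.93 px 2976 ((315.0, 103.5), (137.0, 22.0), 90.0)
0 ((0.5001342296600342, 0.10412240028381348), (0.15176676213741302, 0.026151515543460846), 25.961519241333008)
0.004 ((0.500126302242279, 0.10411946475505829), (0.15019452571868896, 0.02588060311973095), 25.961519241333008)
0.008 ((0.5001183748245239, 0.10411659628152847), (0.1486222892999649, 0.025609681382775307), 25.961515426635742)
[[304.0, 35.0], [326.0, 35.0], [326.0, 172.0], [304.0, 172.0]]
conf 0.64 px 401 ((630.0, 153.0), (24.0, 18.0), 90.0)
0 ((0.3864299952983856, 0.4667164981365204), (0.02677016146481037, 0.02100881189107895), 39.32896423339844)
0.004 ((0.38759997487068176, 0.4629572331905365), (0.02649284340441227, 0.02079116180539131), 39.3289680480957)
0.008 ((0.38877007365226746, 0.4591980576515198), (0.02621552348136902, 0.020573526620864868), 39.329036712646484)
[[621.0, 141.0], [639.0, 141.0], [639.0, 165.0], [621.0, 165.0]]
conf 0.42 px 4328 ((33.5, 37.0), (74.0, 67.0), 90.0)
0 ((0.5645878314971924, -0.20400811731815338), (0.08075442910194397, 0.07071149349212646), 11.206038475036621)
0.004 ((0.5639121532440186, -0.20081892609596252), (0.07991787791252136, 0.06997895240783691), 11.206021308898926)
0.008 ((0.5632365942001343, -0.19762970507144928), (0.07908125221729279, 0.06924640387296677), 11.206033706665039)
[[-0.0, 0.0], [67.0, 0.0], [67.0, 74.0], [0.0, 74.0]]
0.61 [0.39053983 0.46249246 0.00587137]
0.59 [0.49473696 0.09854705 0.00917877]
```

Request:
servo_tool:
  deltas:
    - {"tx": 35,"ty": 0,"tz": 15,"ax": 0,"ay": 0,"az": 0,"claw": 50}
    - {"tx": 70.5,"ty": 0,"tz": 30,"ax": 0,"ay": 0,"az": 0,"claw": 50}
    - {"tx": 70.5,"ty": 0,"tz": 65,"ax": 0,"ay": 0,"az": 0,"claw": 50}
    - {"tx": 70.5,"ty": 0,"tz": 100,"ax": 0,"ay": 0,"az": 0,"claw": 50}
    - {"tx": 70.5,"ty": 0,"tz": 135,"ax": 0,"ay": 0,"az": 0,"claw": 50}
    - {"tx": 70.5,"ty": 0,"tz": 165,"ax": 0,"ay": 0,"az": 0,"claw": 50}
    - {"tx": 70.5,"ty": 0,"tz": 190,"ax": 0,"ay": 0,"az": 0,"claw": 50}
    - {"tx": 70.5,"ty": 0,"tz": 205,"ax": 0,"ay": 0,"az": 0,"claw": 50}
    - {"tx": 70.5,"ty": 0,"tz": 208,"ax": 0,"ay": 0,"az": 0,"claw": 50}
    - {"tx": 70.5,"ty": 0,"tz": 208,"ax": 0,"ay": 0,"az": 0,"claw": 50}
    - {"tx": 70.5,"ty": 0,"tz": 208,"ax": 0,"ay": 0,"az": 0,"claw": 50}

```text
time_s: 6.43
tcp_pos: [0.5012, 0.1042, 0.0341]
ee_rot: [[-0.904, -0.427, 0.002], [-0.427, 0.904, 0.001], [-0.002, -0.0, -1.0]]
wrist_force: [0.9, 0.1, 0.4]
gripper_width: 0.571
gripper_force: 0.0
```

```bash
python3 -c "
from station import *
import numpy as np
for i in range(3):
    s=sense();print(np.round(s['tcp_pos'],4),np.round(s['joints'],2),np.round(s['wrist_force'],1),s['gripper_width']);capture('side')
"
```

```text
[0.5012 0.1042 0.0341] [ 2.995e+01  2.584e+01 -2.956e+01  3.000e-02 -3.451e+01 -9.471e+01] [0.9 0.1 0.4] 0.5712751449026375
[0.5014 0.1044 0.0346] [ 2.996e+01  2.579e+01 -2.954e+01  3.000e-02 -3.450e+01 -9.471e+01] [ 0.5 -0.3  0.3] 0.5722284251078249
[0.5014 0.1045 0.0347] [ 2.996e+01  2.577e+01 -2.955e+01  2.000e-02 -3.450e+01 -9.471e+01] [-0.2  0.8  0.2] 0.5773351877366224
```

Request:
servo_tool:
  deltas:
    - {"tx": 0,"ty": 0,"tz": 6,"ax": 0,"ay": 0,"az": 0,"claw": 50}
    - {"tx": 0,"ty": 0,"tz": 12.5,"ax": 0,"ay": 0,"az": 0,"claw": 50}
    - {"tx": 0,"ty": 0,"tz": 12.5,"ax": 0,"ay": 0,"az": 0,"claw": 50}
    - {"tx": 0,"ty": 0,"tz": 12.5,"ax": 0,"ay": 0,"az": 0,"claw": 10}
    - {"tx": 0,"ty": 0,"tz": 12.5,"ax": 0,"ay": 0,"az": 0,"claw": 10}
    - {"tx": 0,"ty": 0,"tz": 12.5,"ax": 0,"ay": 0,"az": 0,"claw": 10}
    - {"tx": 0,"ty": 0,"tz": 12.5,"ax": 0,"ay": 0,"az": 0,"claw": 10}
    - {"tx": 0,"ty": 0,"tz": 12.5,"ax": 0,"ay": 0,"az": 0,"claw": 10}

```text
time_s: 7.25
tcp_pos: [0.5004, 0.1042, 0.0209]
ee_rot: [[-0.904, -0.427, 0.0], [-0.427, 0.904, 0.0], [-0.0, 0.0, -1.0]]
wrist_force: [0.1, 1.2, 0.5]
gripper_width: 0.279
gripper_force: 0.6
```

Request:
servo_tool:
  deltas:
    - {"tx": 0,"ty": 0,"tz": 0,"ax": 0,"ay": 0,"az": 0,"claw": 10}
    - {"tx": 0,"ty": 0,"tz": 0,"ax": 0,"ay": 0,"az": 0,"claw": 10}
    - {"tx": 0,"ty": 0,"tz": 0,"ax": 0,"ay": 0,"az": 0,"claw": 10}
    - {"tx": 0,"ty": 0,"tz": -10,"ax": 0,"ay": 0,"az": 0,"claw": 10}
    - {"tx": 0,"ty": 0,"tz": -30,"ax": 0,"ay": 0,"az": 0,"claw": 10}
    - {"tx": 0,"ty": 0,"tz": -60,"ax": 0,"ay": 0,"az": 0,"claw": 10}
    - {"tx": 0,"ty": 0,"tz": -95,"ax": 0,"ay": 0,"az": 0,"claw": 10}
    - {"tx": 0,"ty": 0,"tz": -115,"ax": 0,"ay": 0,"az": 0,"claw": 10}
    - {"tx": 0,"ty": 0,"tz": -120,"ax": 0,"ay": 0,"az": 0,"claw": 10}
    - {"tx": 0,"ty": 0,"tz": -120,"ax": 0,"ay": 0,"az": 0,"claw": 10}

```text
time_s: 8.08
tcp_pos: [0.5007, 0.1044, 0.1424]
ee_rot: [[-0.905, -0.426, 0.003], [-0.426, 0.905, 0.002], [-0.004, 0.001, -1.0]]
wrist_force: [0.7, 0.1, -3.6]
gripper_width: 0.266
gripper_force: 30.0
```

```bash
python3 se.py w4; python3 -c "
import cv2
cv2.imwrite('pics/w4c.png',cv2.imread('pics/w4.png')[150:400])"
```

```text
[0.49963476 0.10393022 0.14062178] [[-0.905, -0.426, -0.0], [-0.426, 0.905, 0.001], [0.0, 0.001, -1.0]]
conf 0.58 px 8642 ((314.0, 176.0), (154.0, 50.0), 90.0)
0 ((0.49486643075942993, 0.10138494521379471), (0.14153562486171722, 0.04358402639627457), 25.322586059570312)
0.004 ((0.4940441846847534, 0.10099831223487854), (0.13955049216747284, 0.04297271743416786), 25.32259750366211)
0.008 ((0.4932219982147217, 0.10061168670654297), (0.13756534457206726, 0.04236142337322235), 25.322593688964844)
[[289.0, 99.0], [339.0, 99.0], [339.0, 253.0], [289.0, 253.0]]
0.89 [0.46984107 0.08605705 0.13113265]
0.29 [ 0.62707547 -0.04905849  0.00479156]
```

View pics/w4c.png

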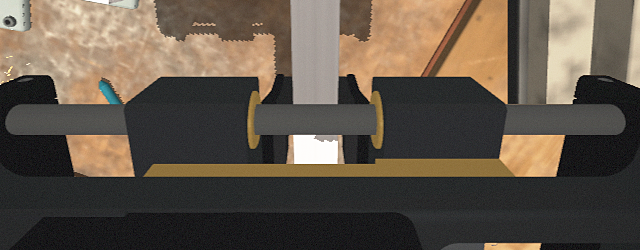

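The bar is held at its middle (px column 315, near end at row 99) and looks level. Now I'll swing it over the rest.

Request:
servo_tool:
  deltas:
    - {"tx": 5,"ty": -15,"tz": 0,"ax": 0,"ay": 0,"az": -0.1,"claw": 10}
    - {"tx": 13,"ty": -35,"tz": 0,"ax": 0,"ay": 0,"az": -0.22,"claw": 10}
    - {"tx": 20,"ty": -55,"tz": 0,"ax": 0,"ay": 0,"az": -0.34,"claw": 10}
    - {"tx": 28,"ty": -75,"tz": 0,"ax": 0,"ay": 0,"az": -0.46,"claw": 10}
    - {"tx": 36,"ty": -95,"tz": 0,"ax": 0,"ay": 0,"az": -0.58,"claw": 10}
    - {"tx": 44,"ty": -115,"tz": 0,"ax": 0,"ay": 0,"az": -0.7,"claw": 10}
    - {"tx": 51,"ty": -135,"tz": 0,"ax": 0,"ay": 0,"az": -0.82,"claw": 10}
    - {"tx": 58,"ty": -155,"tz": 0,"ax": 0,"ay": 0,"az": -0.94,"claw": 10}
    - {"tx": 65,"ty": -175,"tz": 0,"ax": 0,"ay": 0,"az": -1.06,"claw": 10}
    - {"tx": 71,"ty": -192,"tz": 0,"ax": 0,"ay": 0,"az": -1.18,"claw": 10}
    - {"tx": 73.6,"ty": -201,"tz": 0,"ax": 0,"ay": 0,"az": -1.3,"claw": 10}
    - {"tx": 73.6,"ty": -201,"tz": 0,"ax": 0,"ay": 0,"az": -1.377,"claw": 10}

```text
time_s: 9.23
tcp_pos: [0.5184, -0.1109, 0.1383]
ee_rot: [[0.247, -0.969, -0.005], [-0.969, -0.247, -0.0], [-0.001, 0.005, -1.0]]
wrist_force: [0.8, 0.3, -3.0]
gripper_width: 0.271
gripper_force: 30.0
```

Request:
servo_tool:
  deltas:
    - {"tx": 0,"ty": 0,"tz": 0,"ax": 0,"ay": 0,"az": 0,"claw": 10}
    - {"tx": 0,"ty": 0,"tz": 0,"ax": 0,"ay": 0,"az": 0,"claw": 10}
    - {"tx": 0,"ty": 0,"tz": 0,"ax": 0,"ay": 0,"az": 0,"claw": 10}

```text
time_s: 9.48
tcp_pos: [0.5189, -0.1088, 0.1396]
ee_rot: [[0.243, -0.97, -0.002], [-0.97, -0.243, -0.0], [-0.001, 0.002, -1.0]]
wrist_force: [-0.8, 1.0, -2.1]
gripper_width: 0.267
gripper_force: 30.0
```

```bash
python3 - <<'E'
from h import *
n="wrist";K,M=T(n);s=sense();im=capture(n);cv2.imwrite("pics/w5.png",im);np.savez("w5.npz",K=K,M=M)
R=np.array(s["ee_rot"]);t=np.array(s["tcp_pos"]);print(t,R.round(4).tolist())
x,y,a=.5596,-.1969,.24633
F=lambda q:np.array([x+np.cos(a)*q[0]-np.sin(a)*q[1],y+np.sin(a)*q[0]+np.cos(a)*q[1],q[2]])
for q in((0,0,.07),(13e-3,.048,.033),(0,.07,.033),(-.037,.048,.0275),(-.058,.056,.01),(-.037,.142,.0275)): print(q,proj(K,M,F(q)).round())
for sx in(-1,1): print("bar end corner",proj(K,M,t+R@[.075,sx*.012,.013]).round())
print("yaw",np.degrees(np.arctan2(R[1,0],R[0,0])))
b=cv2.resize(im[0:230,190:450],None,fx=2.6,fy=2.6,interpolation=2);cv2.imwrite("pics/c5.png",b)
E
```

```text
[ 0.51888418 -0.10883701  0.13962344] [[0.243, -0.97, -0.0025], [-0.97, -0.243, -0.0001], [-0.0005, 0.0024, -1.0]]
(0, 0, 0.07) [285.  66.]
(0.013, 0.048, 0.033) [273. 139.]
(0, 0.07, 0.033) [291. 167.]
(-0.037, 0.048, 0.0275) [339. 138.]
(-0.058, 0.056, 0.01) [362. 146.]
(-0.037, 0.142, 0.0275) [336. 250.]
bar end corner [288.  98.]
bar end corner [340.  98.]
yaw -75.93447513490806
```

View pics/c5.png

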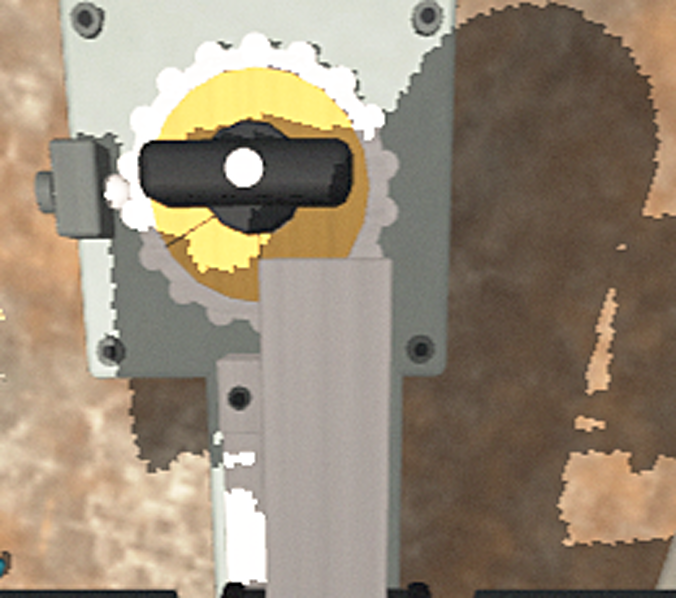

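Request:
servo_tool:
  deltas:
    - {"tx": 0,"ty": 0,"tz": 25,"ax": 0,"ay": 0,"az": 0,"claw": 10}
    - {"tx": 1,"ty": 0,"tz": 50,"ax": 0,"ay": 0,"az": 0,"claw": 10}
    - {"tx": 1,"ty": 0,"tz": 70,"ax": 0,"ay": 0,"az": 0,"claw": 10}
    - {"tx": 1,"ty": 0,"tz": 82,"ax": 0,"ay": 0,"az": 0,"claw": 10}
    - {"tx": 1,"ty": 0,"tz": 87,"ax": 0,"ay": 0,"az": 0,"claw": 10}
    - {"tx": 1,"ty": 0,"tz": 87,"ax": 0,"ay": 0,"az": 0,"claw": 10}
    - {"tx": 1,"ty": 0,"tz": 87,"ax": 0,"ay": 0,"az": 0,"claw": 10}

```text
time_s: 10.12
tcp_pos: [0.5203, -0.1098, 0.0542]
ee_rot: [[0.245, -0.97, 0.001], [-0.97, -0.245, -0.0], [0.0, -0.001, -1.0]]
wrist_force: [-0.3, -0.6, -1.9]
gripper_width: 0.271
gripper_force: 30.0
```

Request:
servo_tool:
  deltas:
    - {"tx": 0,"ty": 0,"tz": 1,"ax": 0,"ay": 0,"az": 0,"claw": 10}
    - {"tx": 0,"ty": 0,"tz": 2,"ax": 0,"ay": 0,"az": 0,"claw": 10}
    - {"tx": 0,"ty": 0,"tz": 2,"ax": 0,"ay": 0,"az": 0,"claw": 10}

```text
time_s: 10.37
tcp_pos: [0.5202, -0.11, 0.0524]
ee_rot: [[0.244, -0.97, 0.001], [-0.97, -0.244, 0.0], [0.0, -0.001, -1.0]]
wrist_force: [0.7, -0.6, -1.4]
gripper_width: 0.269
gripper_force: 30.0
```

Request:
servo_tool:
  deltas:
    - {"tx": 0,"ty": 0,"tz": 1,"ax": 0,"ay": 0,"az": 0,"claw": 10}
    - {"tx": 0,"ty": 0,"tz": 2,"ax": 0,"ay": 0,"az": 0,"claw": 10}
    - {"tx": 0,"ty": 0,"tz": 2,"ax": 0,"ay": 0,"az": 0,"claw": 10}

```text
time_s: 10.62
tcp_pos: [0.5197, -0.11, 0.0498]
ee_rot: [[0.244, -0.97, 0.0], [-0.97, -0.244, 0.0], [-0.0, -0.0, -1.0]]
wrist_force: [-0.0, 0.1, -2.4]
gripper_width: 0.269
gripper_force: 30.0
```

Request:
servo_tool:
  deltas:
    - {"tx": 0,"ty": 0,"tz": 0.5,"ax": 0,"ay": 0,"az": 0,"claw": 10}
    - {"tx": 0,"ty": 0,"tz": 1,"ax": 0,"ay": 0,"az": 0,"claw": 10}
    - {"tx": 0,"ty": 0,"tz": 1,"ax": 0,"ay": 0,"az": 0,"claw": 10}

```text
time_s: 10.87
tcp_pos: [0.5197, -0.11, 0.0486]
ee_rot: [[0.244, -0.97, -0.0], [-0.97, -0.244, 0.0], [-0.0, 0.0, -1.0]]
wrist_force: [0.0, -0.6, -1.6]
gripper_width: 0.269
gripper_force: 30.0
```

Request:
servo_tool:
  deltas:
    - {"tx": 0,"ty": -1,"tz": 0,"ax": 0,"ay": 0,"az": 0,"claw": 10}
    - {"tx": 0,"ty": -2,"tz": 0,"ax": 0,"ay": 0,"az": 0,"claw": 10}
    - {"tx": 0,"ty": -3,"tz": 0,"ax": 0,"ay": 0,"az": 0,"claw": 10}
    - {"tx": 0,"ty": -4,"tz": 0,"ax": 0,"ay": 0,"az": 0,"claw": 10}
    - {"tx": 0,"ty": -4,"tz": 0,"ax": 0,"ay": 0,"az": 0,"claw": 10}

```text
time_s: 11.28
tcp_pos: [0.524, -0.109, 0.0488]
ee_rot: [[0.245, -0.97, 0.0], [-0.97, -0.245, -0.0], [0.0, -0.0, -1.0]]
wrist_force: [0.3, -0.0, -2.5]
gripper_width: 0.269
gripper_force: 30.0
```

Request:
servo_tool:
  deltas:
    - {"tx": 0,"ty": -0.5,"tz": 0,"ax": 0,"ay": 0,"az": 0,"claw": 10}
    - {"tx": 0,"ty": -1,"tz": 0,"ax": 0,"ay": 0,"az": 0,"claw": 10}
    - {"tx": 0,"ty": -1,"tz": 0,"ax": 0,"ay": 0,"az": 0,"claw": 10}

```text
time_s: 11.53
tcp_pos: [0.5247, -0.1088, 0.0488]
ee_rot: [[0.245, -0.97, 0.0], [-0.97, -0.245, -0.0], [0.0, -0.0, -1.0]]
wrist_force: [-0.0, 0.0, -2.9]
gripper_width: 0.269
gripper_force: 30.0
```

Request:
servo_tool:
  deltas:
    - {"tx": 0,"ty": -0.5,"tz": 0,"ax": 0,"ay": 0,"az": 0,"claw": 10}
    - {"tx": 0,"ty": -1,"tz": 0,"ax": 0,"ay": 0,"az": 0,"claw": 10}
    - {"tx": 0,"ty": -1,"tz": 0,"ax": 0,"ay": 0,"az": 0,"claw": 10}

```text
time_s: 11.78
tcp_pos: [0.5254, -0.1086, 0.0487]
ee_rot: [[0.244, -0.97, -0.0], [-0.97, -0.244, -0.0], [-0.0, 0.0, -1.0]]
wrist_force: [0.7, -0.3, -1.9]
gripper_width: 0.267
gripper_force: 30.0
```

Request:
servo_tool:
  deltas:
    - {"tx": 0,"ty": -0.5,"tz": 0,"ax": 0,"ay": 0,"az": 0,"claw": 10}
    - {"tx": 0,"ty": -1,"tz": 0,"ax": 0,"ay": 0,"az": 0,"claw": 10}
    - {"tx": 0,"ty": -1,"tz": 0,"ax": 0,"ay": 0,"az": 0,"claw": 10}

```text
time_s: 12.03
tcp_pos: [0.5256, -0.1085, 0.0486]
ee_rot: [[0.244, -0.97, -0.002], [-0.97, -0.244, -0.0], [-0.0, 0.002, -1.0]]
wrist_force: [-2.1, -0.9, -1.8]
gripper_width: 0.269
gripper_force: 30.0
```

Request:
servo_tool:
  deltas:
    - {"tx": 0,"ty": -0.5,"tz": 0,"ax": 0,"ay": 0,"az": 0,"claw": 10}
    - {"tx": 0,"ty": -1,"tz": 0,"ax": 0,"ay": 0,"az": 0,"claw": 10}
    - {"tx": 0,"ty": -1,"tz": 0,"ax": 0,"ay": 0,"az": 0,"claw": 10}

```text
time_s: 12.28
tcp_pos: [0.5257, -0.1085, 0.0485]
ee_rot: [[0.244, -0.97, -0.004], [-0.97, -0.244, -0.0], [-0.001, 0.004, -1.0]]
wrist_force: [-5.3, -1.4, 0.9]
gripper_width: 0.267
gripper_force: 30.0
```

Request:
servo_tool:
  deltas:
    - {"tx": 0,"ty": -1,"tz": 0.5,"ax": 0,"ay": 0,"az": 0,"claw": 10}
    - {"tx": 0,"ty": -1,"tz": 1,"ax": 0,"ay": 0,"az": 0,"claw": 10}
    - {"tx": 0,"ty": -1,"tz": 1,"ax": 0,"ay": 0,"az": 0,"claw": 10}

```text
time_s: 12.53
tcp_pos: [0.5257, -0.1085, 0.0484]
ee_rot: [[0.244, -0.97, -0.006], [-0.97, -0.244, -0.001], [-0.001, 0.006, -1.0]]
wrist_force: [-8.8, -1.1, 8.6]
gripper_width: 0.266
gripper_force: 30.0
```

```bash
python3 -c "
from station import *
s=sense();print(s['wrist_force'],s['moment'],s['tcp_pos'])"
```

```text
[-8.78809036 -1.12623486  8.58712108] [-0.49972093  2.45911707  0.1116951 ] [ 0.52574679 -0.1084564   0.04835637]
```

Request:
servo_tool:
  deltas:
    - {"tx": 0,"ty": 1,"tz": -1,"ax": 0,"ay": 0,"az": 0,"claw": 26}
    - {"tx": 0,"ty": 1.5,"tz": -1,"ax": 0,"ay": 0,"az": 0,"claw": 32}
    - {"tx": 0,"ty": 2,"tz": -1,"ax": 0,"ay": 0,"az": 0,"claw": 38}
    - {"tx": 0,"ty": 2,"tz": -1,"ax": 0,"ay": 0,"az": 0,"claw": 38}
    - {"tx": 0,"ty": 2,"tz": -1,"ax": 0,"ay": 0,"az": 0,"claw": 38}

```text
time_s: 12.95
tcp_pos: [0.5279, -0.108, 0.0492]
ee_rot: [[0.245, -0.97, 0.003], [-0.97, -0.245, 0.0], [0.001, -0.003, -1.0]]
wrist_force: [-0.2, 0.7, 0.9]
gripper_width: 0.426
gripper_force: 0.0
```

Request:
servo_tool:
  deltas:
    - {"tx": 0,"ty": 0,"tz": -6,"ax": 0,"ay": 0,"az": 0,"claw": 38}
    - {"tx": 0,"ty": 0,"tz": -20,"ax": 0,"ay": 0,"az": 0,"claw": 38}
    - {"tx": 0,"ty": 0,"tz": -50,"ax": 0,"ay": 0,"az": 0,"claw": 38}
    - {"tx": 0,"ty": 0,"tz": -85,"ax": 0,"ay": 0,"az": 0,"claw": 38}
    - {"tx": -30,"ty": 0,"tz": -115,"ax": 0,"ay": 0,"az": 0,"claw": 60}
    - {"tx": -50,"ty": 0,"tz": -140,"ax": 0,"ay": 0,"az": 0,"claw": 60}
    - {"tx": -50,"ty": 0,"tz": -140,"ax": 0,"ay": 0,"az": 0,"claw": 60}
    - {"tx": -50,"ty": 0,"tz": -140,"ax": 0,"ay": 0,"az": 0,"claw": 60}

```text
time_s: 13.62
tcp_pos: [0.5154, -0.0587, 0.1913]
ee_rot: [[0.246, -0.969, 0.006], [-0.969, -0.246, 0.001], [0.0, -0.006, -1.0]]
wrist_force: [-0.1, 0.1, -0.0]
gripper_width: 0.641
gripper_force: 0.0
```

```bash
python3 - <<'E'
from h import *
n="wrist";K,M=T(n);s=sense();im=capture(n);cv2.imwrite("pics/w6.png",im);np.savez("w6.npz",K=K,M=M)
print(s["tcp_pos"])
a=.2463;x,y=.5596+.0007,-.1969-.0012
F=lambda q:np.array([x+np.cos(a)*q[0]-np.sin(a)*q[1],y+np.sin(a)*q[0]+np.cos(a)*q[1],q[2]])
f=lambda p:((p-[210,0])*3).round().tolist()
for q in((0,0,.07),(.026,0,.07),(-.026,0,.07),(0,.07,.033),(0,.12,.033),(0,.02,.0355),(-.024,.02,.0355),(-.024,.17,.0355),(0,.17,.0355)): print(q,f(proj(K,M,F(q))))
for r in trace("straightedge",n)[:1]:
    m=r["mask"].astype(np.uint8);c,_=cv2.findContours(m,0,2);c=max(c,key=cv2.contourArea)
    w=np.array([onplane(K,M,p[0],.0355)[:2] for p in c],np.float32);print(r["confidence"],cv2.minAreaRect(w))
cv2.imwrite("pics/c6.png",cv2.resize(im[0:200,210:410],None,fx=3,fy=3,interpolation=2))
E
```

```text
[ 0.51541626 -0.05871491  0.19132236]
(0, 0, 0.07) [279.0, -1.0]
(0.026, 0, 0.07) [172.0, -1.0]
(-0.026, 0, 0.07) [386.0, -0.0]
(0, 0.07, 0.033) [285.0, 303.0]
(0, 0.12, 0.033) [286.0, 470.0]
(0, 0.02, 0.0355) [284.0, 118.0]
(-0.024, 0.02, 0.0355) [370.0, 118.0]
(-0.024, 0.17, 0.0355) [361.0, 627.0]
(0, 0.17, 0.0355) [287.0, 626.0]
0.97 ((0.5256248712539673, -0.10801133513450623), (0.02522720955312252, 0.14902889728546143), 15.08413314819336)
```

View pics/c6.png

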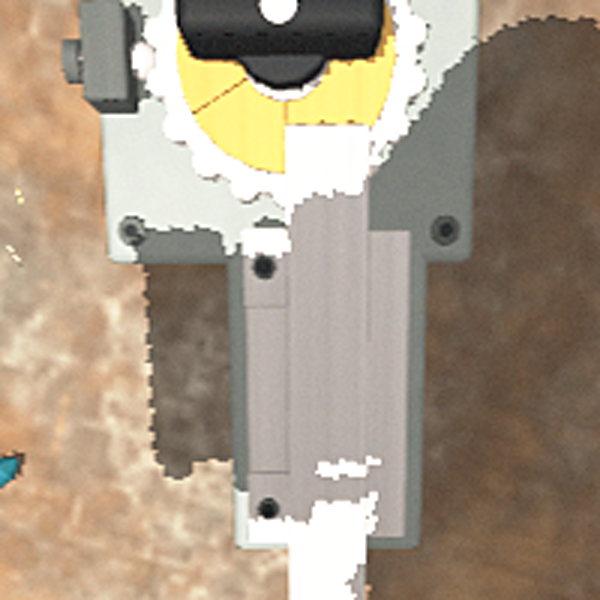

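The picture shows the straightedge flush along both pads: its edge runs straight down column 288 and its end is at row 125 over the brass. The plate is still in click 0. Now to the knob.

Request:
servo_tool:
  deltas:
    - {"tx": 12,"ty": -1,"tz": 0,"ax": 0,"ay": 0,"az": -0.12,"claw": 50}
    - {"tx": 25,"ty": -2,"tz": 0,"ax": 0,"ay": 0,"az": -0.24,"claw": 50}
    - {"tx": 38,"ty": -3,"tz": 0,"ax": 0,"ay": 0,"az": -0.36,"claw": 50}
    - {"tx": 51,"ty": -4,"tz": 0,"ax": 0,"ay": 0,"az": -0.48,"claw": 50}
    - {"tx": 64,"ty": -5,"tz": 0,"ax": 0,"ay": 0,"az": -0.6,"claw": 50}
    - {"tx": 77,"ty": -6,"tz": 0,"ax": 0,"ay": 0,"az": -0.72,"claw": 50}
    - {"tx": 90,"ty": -7,"tz": 0,"ax": 0,"ay": 0,"az": -0.84,"claw": 50}
    - {"tx": 103,"ty": -8,"tz": 0,"ax": 0,"ay": 0,"az": -0.96,"claw": 50}
    - {"tx": 116,"ty": -9,"tz": 0,"ax": 0,"ay": 0,"az": -1.08,"claw": 50}
    - {"tx": 129,"ty": -10,"tz": 0,"ax": 0,"ay": 0,"az": -1.2,"claw": 50}
    - {"tx": 140,"ty": -10,"tz": 10,"ax": 0,"ay": 0,"az": -1.32,"claw": 50}
    - {"tx": 145,"ty": -10,"tz": 20,"ax": 0,"ay": 0,"az": -1.44,"claw": 50}

```text
time_s: 14.72
tcp_pos: [0.5594, -0.1999, 0.1671]
ee_rot: [[0.993, 0.12, -0.002], [0.12, -0.993, -0.0], [-0.002, -0.0, -1.0]]
wrist_force: [0.6, 0.2, -0.3]
gripper_width: 0.575
gripper_force: 0.0
```

Request:
servo_tool:
  deltas:
    - {"tx": 0,"ty": 0,"tz": 10,"ax": 0,"ay": 0,"az": -0.11,"claw": 50}
    - {"tx": 0,"ty": 0,"tz": 20,"ax": 0,"ay": 0,"az": -0.131,"claw": 50}
    - {"tx": 0,"ty": 0,"tz": 20,"ax": 0,"ay": 0,"az": -0.131,"claw": 50}
    - {"tx": 0,"ty": 0,"tz": 20,"ax": 0,"ay": 0,"az": -0.131,"claw": 50}

```text
time_s: 15.05
tcp_pos: [0.5587, -0.1982, 0.1473]
ee_rot: [[0.97, 0.242, -0.003], [0.242, -0.97, 0.0], [-0.003, -0.001, -1.0]]
wrist_force: [-0.3, -0.6, 0.7]
gripper_width: 0.575
gripper_force: 0.0
```

```bash
python3 - <<'E'
from h import *
n="wrist";K,M=T(n);s=sense();im=capture(n);cv2.imwrite("pics/w7.png",im)
R=np.array(s["ee_rot"]);print(s["tcp_pos"],s["joints"],np.degrees(np.arctan2(R[1,0],R[0,0])))
a=.2463;x,y=.5602,-.1967
F=lambda q:np.array([x+np.cos(a)*q[0]-np.sin(a)*q[1],y+np.sin(a)*q[0]+np.cos(a)*q[1],q[2]])
for q in((0,0,.07),(.026,.007,.07),(.026,-.007,.07),(-.026,.007,.07),(-.026,-.007,.07)): print(q,proj(K,M,F(q)).round())
cv2.imwrite("pics/c7.png",cv2.resize(im[0:300,200:440],None,fx=2,fy=2,interpolation=2))
E
```

```text
[ 0.55874046 -0.19823407  0.14727118] [-3.89492480e+00  2.36911167e+01 -1.14648019e+01  5.51506223e-03
 -5.50297052e+01  1.07902275e+02] 14.010600816796305
(0, 0, 0.07) [313. 207.]
(0.026, 0.007, 0.07) [303. 171.]
(0.026, -0.007, 0.07) [324. 171.]
(-0.026, 0.007, 0.07) [304. 241.]
(-0.026, -0.007, 0.07) [323. 241.]
```

View pics/c7.png

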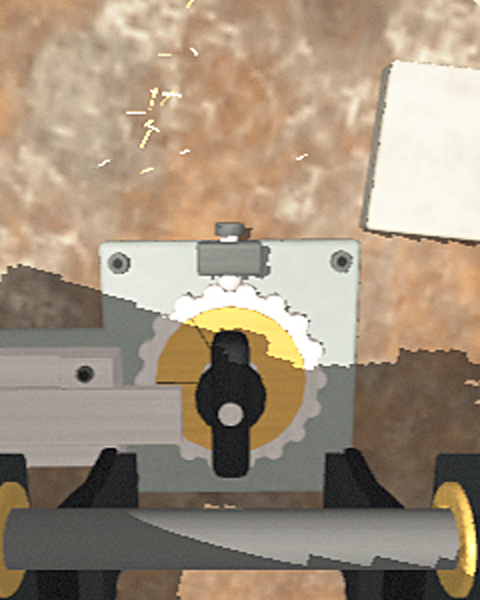

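Request:
servo_tool:
  deltas:
    - {"tx": 2,"ty": 0,"tz": 25,"ax": 0,"ay": 0,"az": 0,"claw": 50}
    - {"tx": 2,"ty": 0,"tz": 50,"ax": 0,"ay": 0,"az": 0,"claw": 50}
    - {"tx": 2,"ty": 0,"tz": 70,"ax": 0,"ay": 0,"az": 0,"claw": 50}
    - {"tx": 2,"ty": 0,"tz": 80,"ax": 0,"ay": 0,"az": 0,"claw": 50}
    - {"tx": 2,"ty": 0,"tz": 84,"ax": 0,"ay": 0,"az": 0,"claw": 50}
    - {"tx": 2,"ty": 0,"tz": 84,"ax": 0,"ay": 0,"az": 0,"claw": 50}
    - {"tx": 2,"ty": 0,"tz": 84,"ax": 0,"ay": 0,"az": 0,"claw": 50}

```text
time_s: 15.68
tcp_pos: [0.5624, -0.1976, 0.066]
ee_rot: [[0.97, 0.245, 0.002], [0.245, -0.97, -0.001], [0.002, 0.001, -1.0]]
wrist_force: [-0.2, 0.0, 0.1]
gripper_width: 0.574
gripper_force: 0.0
```

Request:
servo_tool:
  deltas:
    - {"tx": -1,"ty": 0,"tz": 3,"ax": 0,"ay": 0,"az": 0,"claw": 50}
    - {"tx": -1,"ty": 0,"tz": 3,"ax": 0,"ay": 0,"az": 0,"claw": 50}
    - {"tx": -1,"ty": 0,"tz": 3,"ax": 0,"ay": 0,"az": 0,"claw": 25}
    - {"tx": -1,"ty": 0,"tz": 3,"ax": 0,"ay": 0,"az": 0,"claw": 18}
    - {"tx": -1,"ty": 0,"tz": 3,"ax": 0,"ay": 0,"az": 0,"claw": 16}
    - {"tx": -1,"ty": 0,"tz": 3,"ax": 0,"ay": 0,"az": 0,"claw": 14}
    - {"tx": -1,"ty": 0,"tz": 3,"ax": 0,"ay": 0,"az": 0,"claw": 10}
    - {"tx": -1,"ty": 0,"tz": 3,"ax": 0,"ay": 0,"az": 0,"claw": 0}
    - {"tx": -1,"ty": 0,"tz": 3,"ax": 0,"ay": 0,"az": 0,"claw": 0}
    - {"tx": -1,"ty": 0,"tz": 3,"ax": 0,"ay": 0,"az": 0,"claw": 0}
    - {"tx": -1,"ty": 0,"tz": 3,"ax": 0,"ay": 0,"az": 0,"claw": 0}

```text
time_s: 16.6
tcp_pos: [0.5605, -0.1977, 0.0619]
ee_rot: [[0.97, 0.245, 0.0], [0.245, -0.97, -0.0], [0.0, 0.0, -1.0]]
wrist_force: [-0.6, 0.9, 1.8]
gripper_width: 0.306
gripper_force: 30.0
```

```bash
cat > st.py <<'E'
from station import *
import numpy as np
s=sense();R=np.array(s['ee_rot'])
print(round(s['time_s'],2),np.round(s['tcp_pos'],4),'F',np.round(s['wrist_force'],1),'M',np.round(s['moment'],2),'yaw',round(float(np.degrees(np.arctan2(R[1,0],R[0,0]))),2),'w',round(s['gripper_width']*87,1),s['gripper_force'],'j6',s['joints'][5])
E
python3 st.py
```

```text
16.6 [ 0.5605 -0.1977  0.0619] F [-0.6  0.9  1.8] M [ 0.23  0.15 -0.03] yaw 14.17 w 26.7 30.000456869602203 j6 108.00039612686375
```

Request:
servo_tool:
  deltas:
    - {"tx": 0,"ty": 0,"tz": 0,"ax": 0,"ay": 0,"az": 0,"claw": 0}
    - {"tx": 0,"ty": 0,"tz": 0,"ax": 0,"ay": 0,"az": 0,"claw": 0}
    - {"tx": 0,"ty": 0,"tz": 0,"ax": 0,"ay": 0,"az": 0,"claw": 0}

```text
time_s: 16.85
tcp_pos: [0.5605, -0.1977, 0.0619]
ee_rot: [[0.97, 0.245, 0.0], [0.245, -0.97, 0.0], [0.0, 0.0, -1.0]]
wrist_force: [-0.9, 1.1, 1.8]
gripper_width: 0.306
gripper_force: 30.0
```

```bash
python3 st.py; python3 - <<'E'
from h import *
im=capture("wrist");cv2.imwrite("pics/w8.png",im)
a=im[120:330,220:420];sd=capture("side");cv2.imwrite("pics/s8.png",sd)
b=sd[170:245,190:275]
sc=capture("scene");c=sc[195:275,190:275]
cv2.imwrite("pics/c8.png",np.hstack([cv2.resize(q,(260,280),interpolation=2) for q in(a,b,c)]))
E
```

```text
16.85 [ 0.5605 -0.1977  0.0619] F [-0.9  1.1  1.8] M [ 0.24  0.13 -0.02] yaw 14.16 w 26.6 30.0003781914711 j6 107.9992838274639
```

View pics/c8.png

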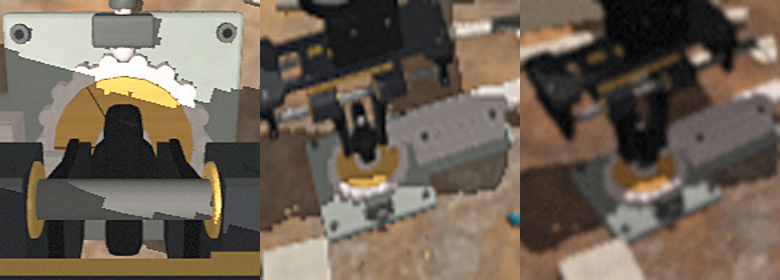

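The fingertips closed at 26.7 mm, so they are on the round hub below the bar, not on the 14 mm bar. I'll open, rise a few millimetres and regrip.

Request:
servo_tool:
  deltas:
    - {"tx": 0,"ty": 0,"tz": 0,"ax": 0,"ay": 0,"az": 0,"claw": 40}
    - {"tx": 0,"ty": 0,"tz": 0,"ax": 0,"ay": 0,"az": 0,"claw": 40}
    - {"tx": 0,"ty": 0,"tz": -2,"ax": 0,"ay": 0,"az": 0,"claw": 40}
    - {"tx": 0,"ty": 0,"tz": -4,"ax": 0,"ay": 0,"az": 0,"claw": 40}
    - {"tx": 0,"ty": 0,"tz": -4,"ax": 0,"ay": 0,"az": 0,"claw": 20}
    - {"tx": 0,"ty": 0,"tz": -4,"ax": 0,"ay": 0,"az": 0,"claw": 15}
    - {"tx": 0,"ty": 0,"tz": -4,"ax": 0,"ay": 0,"az": 0,"claw": 10}
    - {"tx": 0,"ty": 0,"tz": -4,"ax": 0,"ay": 0,"az": 0,"claw": 0}
    - {"tx": 0,"ty": 0,"tz": -4,"ax": 0,"ay": 0,"az": 0,"claw": 0}
    - {"tx": 0,"ty": 0,"tz": -4,"ax": 0,"ay": 0,"az": 0,"claw": 0}
    - {"tx": 0,"ty": 0,"tz": -4,"ax": 0,"ay": 0,"az": 0,"claw": 0}

```text
time_s: 17.92
tcp_pos: [0.5604, -0.1977, 0.0657]
ee_rot: [[0.97, 0.245, -0.0], [0.245, -0.97, 0.0], [-0.0, -0.0, -1.0]]
wrist_force: [-0.4, 0.3, -0.2]
gripper_width: 0.302
gripper_force: 30.0
```

```bash
python3 st.py
```

```text
17.92 [ 0.5604 -0.1977  0.0657] F [-0.4  0.3 -0.2] M [ 0.02  0.03 -0.06] yaw 14.16 w 26.3 30.000091195106506 j6 107.9984182525998
```

Request:
servo_tool:
  deltas:
    - {"tx": 0,"ty": 0,"tz": 0,"ax": 0,"ay": 0,"az": 0,"claw": 40}
    - {"tx": 0,"ty": 0,"tz": 0,"ax": 0,"ay": 0,"az": 0,"claw": 40}
    - {"tx": 0,"ty": 0,"tz": -3,"ax": 0,"ay": 0,"az": 0,"claw": 40}
    - {"tx": 0,"ty": 0,"tz": -6,"ax": 0,"ay": 0,"az": 0,"claw": 40}
    - {"tx": 0,"ty": 0,"tz": -6,"ax": 0,"ay": 0,"az": 0,"claw": 20}
    - {"tx": 0,"ty": 0,"tz": -6,"ax": 0,"ay": 0,"az": 0,"claw": 15}
    - {"tx": 0,"ty": 0,"tz": -6,"ax": 0,"ay": 0,"az": 0,"claw": 10}
    - {"tx": 0,"ty": 0,"tz": -6,"ax": 0,"ay": 0,"az": 0,"claw": 0}
    - {"tx": 0,"ty": 0,"tz": -6,"ax": 0,"ay": 0,"az": 0,"claw": 0}
    - {"tx": 0,"ty": 0,"tz": -6,"ax": 0,"ay": 0,"az": 0,"claw": 0}
    - {"tx": 0,"ty": 0,"tz": -6,"ax": 0,"ay": 0,"az": 0,"claw": 0}

```text
time_s: 18.83
tcp_pos: [0.5604, -0.1977, 0.0717]
ee_rot: [[0.97, 0.245, -0.0], [0.245, -0.97, -0.0], [-0.0, -0.0, -1.0]]
wrist_force: [0.2, -0.4, -0.1]
gripper_width: 0.156
gripper_force: 30.0
```

```bash
python3 st.py
```

```text
18.83 [ 0.5604 -0.1977  0.0717] F [ 0.2 -0.4 -0.1] M [-0.03  0.    0.07] yaw 14.18 w 13.6 29.992377161979675 j6 108.00672423978888
```

The opening is now 13.6 mm, so the fingers are on the bar. Turning clockwise in 5° steps, reading the moment after each.

Request:
servo_tool:
  deltas:
    - {"tx": 0,"ty": 0,"tz": 0,"ax": 0,"ay": 0,"az": 0.044,"claw": 0}
    - {"tx": 0,"ty": 0,"tz": 0,"ax": 0,"ay": 0,"az": 0.087,"claw": 0}
    - {"tx": 0,"ty": 0,"tz": 0,"ax": 0,"ay": 0,"az": 0.087,"claw": 0}

```text
time_s: 19.08
tcp_pos: [0.5603, -0.1977, 0.0716]
ee_rot: [[0.987, 0.159, -0.0], [0.159, -0.987, 0.0], [-0.0, -0.0, -1.0]]
wrist_force: [0.5, -0.0, 0.1]
gripper_width: 0.159
gripper_force: 30.0
```

```bash
python3 st.py
```

```text
19.08 [ 0.5603 -0.1977  0.0716] F [ 0.5 -0.   0.1] M [-0.02  0.04 -0.07] yaw 9.13 w 13.8 29.996548891067505 j6 102.96808265354805
```

Request:
servo_tool:
  deltas:
    - {"tx": 0,"ty": 0,"tz": 0,"ax": 0,"ay": 0,"az": 0.044,"claw": 0}
    - {"tx": 0,"ty": 0,"tz": 0,"ax": 0,"ay": 0,"az": 0.087,"claw": 0}
    - {"tx": 0,"ty": 0,"tz": 0,"ax": 0,"ay": 0,"az": 0.087,"claw": 0}

```text
time_s: 19.33
tcp_pos: [0.5603, -0.1977, 0.0717]
ee_rot: [[0.997, 0.073, -0.0], [0.073, -0.997, 0.0], [-0.0, -0.0, -1.0]]
wrist_force: [-0.0, 0.1, 0.0]
gripper_width: 0.159
gripper_force: 30.0
```

```bash
python3 st.py
```

```text
19.33 [ 0.5603 -0.1977  0.0717] F [-0.   0.1  0. ] M [ 0.04 -0.02 -0.1 ] yaw 4.18 w 13.8 30.010659992694855 j6 98.02689978236208
```

Request:
servo_tool:
  deltas:
    - {"tx": 0,"ty": 0,"tz": 0,"ax": 0,"ay": 0,"az": 0.044,"claw": 0}
    - {"tx": 0,"ty": 0,"tz": 0,"ax": 0,"ay": 0,"az": 0.087,"claw": 0}
    - {"tx": 0,"ty": 0,"tz": 0,"ax": 0,"ay": 0,"az": 0.087,"claw": 0}

```text
time_s: 19.58
tcp_pos: [0.5603, -0.1976, 0.0716]
ee_rot: [[1.0, -0.014, -0.0], [-0.014, -1.0, 0.0], [-0.0, -0.0, -1.0]]
wrist_force: [-0.1, 1.4, 0.2]
gripper_width: 0.156
gripper_force: 30.0
```

```bash
python3 st.py
```

```text
19.58 [ 0.5603 -0.1976  0.0716] F [-0.1  1.4  0.2] M [ 0.15  0.08 -0.28] yaw -0.78 w 13.6 30.04360020160675 j6 93.06922436086545
```

Request:
servo_tool:
  deltas:
    - {"tx": 0,"ty": 0,"tz": 0,"ax": 0,"ay": 0,"az": 0.044,"claw": 0}
    - {"tx": 0,"ty": 0,"tz": 0,"ax": 0,"ay": 0,"az": 0.088,"claw": 0}
    - {"tx": 0,"ty": 0,"tz": 0,"ax": 0,"ay": 0,"az": 0.088,"claw": 0}

```text
time_s: 19.83
tcp_pos: [0.5603, -0.1976, 0.0717]
ee_rot: [[0.995, -0.1, -0.0], [-0.1, -0.995, 0.0], [-0.0, -0.0, -1.0]]
wrist_force: [-1.1, 2.3, 0.4]
gripper_width: 0.158
gripper_force: 30.0
```

```bash
python3 st.py
```

```text
19.83 [ 0.5603 -0.1976  0.0717] F [-1.1  2.3  0.4] M [0.31 0.09 0.03] yaw -5.75 w 13.7 29.99355912208557 j6 88.0935427945654
```

```bash
cat > bar.py <<'E'
from h import *
import sys
def runs(im):
    for v in range(186,232,4):
        d=im[v].max(1)<75;u=316
        if not d[u]: print(v,"-");continue
        a=u
        while d[a-1]:a-=1
        b=u
        while d[b+1]:b+=1
        print(v,a,b,end="; ")
    print()
runs(cv2.imread("pics/w8.png"))
im=capture("wrist");cv2.imwrite(f"pics/{sys.argv[1]}.png",im);runs(im)
E
python3 bar.py w9
```

```text
186 -
190 -
194 -
198 309 320; 202 303 326; 206 300 328; 210 301 328; 214 300 329; 218 300 329; 222 300 329; 226 297 333; 230 271 336; 
186 -
190 -
194 307 323; 198 304 326; 202 301 327; 206 302 328; 210 301 328; 214 301 328; 218 300 330; 222 295 334; 226 286 345; 230 285 346;
```

Request:
servo_tool:
  deltas:
    - {"tx": 0,"ty": 0,"tz": 0,"ax": 0,"ay": 0,"az": 0.044,"claw": 0}
    - {"tx": 0,"ty": 0,"tz": 0,"ax": 0,"ay": 0,"az": 0.087,"claw": 0}
    - {"tx": 0,"ty": 0,"tz": 0,"ax": 0,"ay": 0,"az": 0.087,"claw": 0}

```text
time_s: 20.13
tcp_pos: [0.5603, -0.1975, 0.0717]
ee_rot: [[0.982, -0.186, -0.0], [-0.186, -0.982, 0.0], [-0.0, -0.0, -1.0]]
wrist_force: [0.4, 1.6, -0.5]
gripper_width: 0.155
gripper_force: 30.0
```

```bash
python3 st.py
```

```text
20.13 [ 0.5603 -0.1975  0.0717] F [ 0.4  1.6 -0.5] M [ 0.51  0.08 -0.02] yaw -10.74 w 13.5 29.994729459285736 j6 83.09817201808318
```

Request:
servo_tool:
  deltas:
    - {"tx": 0,"ty": 0,"tz": 0,"ax": 0,"ay": 0,"az": 0.044,"claw": 0}
    - {"tx": 0,"ty": 0,"tz": 0,"ax": 0,"ay": 0,"az": 0.087,"claw": 0}
    - {"tx": 0,"ty": 0,"tz": 0,"ax": 0,"ay": 0,"az": 0.131,"claw": 0}
    - {"tx": 0,"ty": 0,"tz": 0,"ax": 0,"ay": 0,"az": 0.174,"claw": 0}
    - {"tx": 0,"ty": 0,"tz": 0,"ax": 0,"ay": 0,"az": 0.174,"claw": 0}

```text
time_s: 20.55
tcp_pos: [0.5603, -0.1974, 0.0716]
ee_rot: [[0.935, -0.354, -0.0], [-0.354, -0.935, 0.001], [-0.0, -0.0, -1.0]]
wrist_force: [0.1, 1.9, 0.6]
gripper_width: 0.157
gripper_force: 30.0
```

```bash
python3 st.py
```

```text
20.55 [ 0.5603 -0.1974  0.0716] F [0.1 1.9 0.6] M [ 0.67  0.04 -0.23] yaw -20.73 w 13.7 30.042118728160858 j6 73.11917608090718
```

Request:
servo_tool:
  deltas:
    - {"tx": 0,"ty": 0,"tz": 0,"ax": 0,"ay": 0,"az": 0.044,"claw": 0}
    - {"tx": 0,"ty": 0,"tz": 0,"ax": 0,"ay": 0,"az": 0.088,"claw": 0}
    - {"tx": 0,"ty": 0,"tz": 0,"ax": 0,"ay": 0,"az": 0.088,"claw": 0}

```text
time_s: 20.8
tcp_pos: [0.5604, -0.1974, 0.0717]
ee_rot: [[0.901, -0.434, -0.0], [-0.434, -0.901, 0.0], [-0.0, -0.0, -1.0]]
wrist_force: [-0.5, 3.0, 0.8]
gripper_width: 0.157
gripper_force: 30.0
```

```bash
python3 st.py; python3 bar.py w10
```

```text
20.8 [ 0.5604 -0.1974  0.0717] F [-0.5  3.   0.8] M [ 0.94  0.08 -0.07] yaw -25.71 w 13.7 29.993917644023895 j6 68.12893603483806
186 -
190 -
194 -
198 309 320; 202 303 326; 206 300 328; 210 301 328; 214 300 329; 218 300 329; 222 300 329; 226 297 333; 230 271 336; 
186 -
190 -
194 307 322; 198 304 326; 202 301 327; 206 302 327; 210 301 328; 214 301 328; 218 300 330; 222 295 334; 226 286 345; 230 285 345;
```

Two clicks done, and the bar is still aligned in the pads. Now the third.

Request:
servo_tool:
  deltas:
    - {"tx": 0,"ty": 0,"tz": 0,"ax": 0,"ay": 0,"az": 0.044,"claw": 0}
    - {"tx": 0,"ty": 0,"tz": 0,"ax": 0,"ay": 0,"az": 0.087,"claw": 0}
    - {"tx": 0,"ty": 0,"tz": 0,"ax": 0,"ay": 0,"az": 0.131,"claw": 0}
    - {"tx": 0,"ty": 0,"tz": 0,"ax": 0,"ay": 0,"az": 0.175,"claw": 0}
    - {"tx": 0,"ty": 0,"tz": 0,"ax": 0,"ay": 0,"az": 0.218,"claw": 0}
    - {"tx": 0,"ty": 0,"tz": 0,"ax": 0,"ay": 0,"az": 0.262,"claw": 0}
    - {"tx": 0,"ty": 0,"tz": 0,"ax": 0,"ay": 0,"az": 0.262,"claw": 0}

```text
time_s: 21.43
tcp_pos: [0.5605, -0.1973, 0.0717]
ee_rot: [[0.757, -0.653, 0.0], [-0.653, -0.757, 0.001], [-0.0, -0.001, -1.0]]
wrist_force: [0.3, 5.1, 0.4]
gripper_width: 0.154
gripper_force: 30.0
```

```bash
python3 st.py
```

```text
21.43 [ 0.5605 -0.1973  0.0717] F [0.3 5.1 0.4] M [ 1.23  0.01 -0.19] yaw -40.78 w 13.4 30.04033237695694 j6 53.06841467548429
```

Request:
servo_tool:
  deltas:
    - {"tx": 0,"ty": 0,"tz": 0,"ax": 0,"ay": 0,"az": 0.03,"claw": 0}
    - {"tx": 0,"ty": 0,"tz": 0,"ax": 0,"ay": 0,"az": 0.06,"claw": 0}
    - {"tx": 0,"ty": 0,"tz": 0,"ax": 0,"ay": 0,"az": 0.087,"claw": 0}
    - {"tx": 0,"ty": 0,"tz": 0,"ax": 0,"ay": 0,"az": 0.087,"claw": 0}
    - {"tx": 0,"ty": 0,"tz": 0,"ax": 0,"ay": 0,"az": 0.087,"claw": 0}

```text
time_s: 21.85
tcp_pos: [0.5605, -0.1973, 0.0717]
ee_rot: [[0.699, -0.715, 0.0], [-0.715, -0.699, 0.001], [-0.0, -0.0, -1.0]]
wrist_force: [0.0, 4.8, 0.4]
gripper_width: 0.156
gripper_force: 30.0
```

```bash
python3 st.py; python3 bar.py w11; python3 - <<'E'
from h import *
for n in("side","scene"):
    K,M=T(n);im=capture(n);cv2.imwrite(f"pics/{n}9.png",im)
    for r in trace("straightedge",n)[:3]:
        m=r["mask"].astype(np.uint8);c,_=cv2.findContours(m,0,2);c=max(c,key=cv2.contourArea)
        w=np.array([onplane(K,M,p[0],.0335)[:2] for p in c],np.float32);print(n,r["confidence"],cv2.minAreaRect(w))
a=cv2.imread("pics/side9.png")[165:265,180:330]
b=cv2.imread("pics/w11.png")[100:300,180:420]
cv2.imwrite("pics/c9.png",np.hstack([cv2.resize(q,(400,300),interpolation=2) for q in(a,b)]))
E
```

```text
21.85 [ 0.5605 -0.1973  0.0717] F [0.  4.8 0.4] M [ 1.65 -0.07  0.02] yaw -45.67 w 13.6 29.99279648065567 j6 48.17098661727227
186 -
190 -
194 -
198 309 320; 202 303 326; 206 300 328; 210 301 328; 214 300 329; 218 300 329; 222 300 329; 226 297 333; 230 271 336; 
186 -
190 -
194 307 322; 198 304 326; 202 301 327; 206 302 328; 210 301 328; 214 301 328; 218 300 329; 222 295 334; 226 286 335; 230 285 346; 
side 0.59 ((0.3944249749183655, 0.4820476770401001), (0.02740846946835518, 0.152540922164917), 37.63608169555664)
side 0.51 ((0.5236319899559021, -0.0986723080277443), (0.023257549852132797, 0.12664079666137695), 14.390663146972656)
scene 0.55 ((0.5266855955123901, -0.10587421804666519), (0.03679963946342468, 0.14820905029773712), 14.68488597869873)
```

View pics/c9.png

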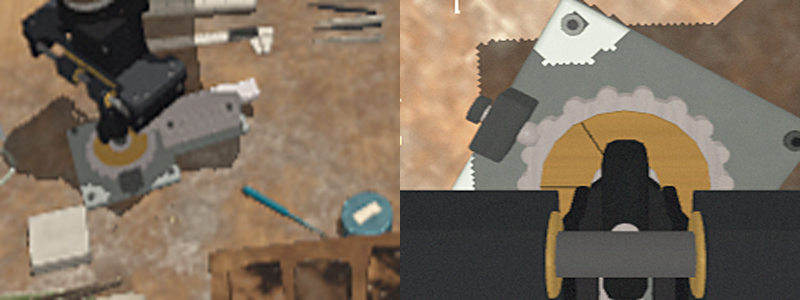

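The left half shows the straightedge still on the rest and the bystanders in place. In the right half the bar is square between the pads and the ball sits between two rim lobes at about (525,130). The moment is back near zero, so this is the third click. Handing in.

```bash
python3 -c "
from station import *
print(finish_job())"
```

```text
the job is handed in; nothing more can be done
None
```

I handed the job in with the straightedge lying flush on the rest and let go, and the gripper still holding the knob in the third click; the system returned no verdict.

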